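# Unlatch the tall stock case in the pottery shop

### The job

Unlatch the taller of the two wooden stock cases on the shop's packing table: slide its flat keeper bar fully out sideways by the upright plate, so that it no longer blocks the round bolt, then draw the bolt fully back by its knob. Leave keeper and bolt drawn back, and do not touch the low case.

Things in the scene. Friction and masses are not known exactly. Their poses are not given: they have to be found in the camera images.
- tall_case: The plywood case to unlatch, 220 (x) x 280 (y) mm, lid 150 mm above the table; fixed. Origin: centre of its underside. +x runs from the lid's seam (front, bridged by the bolt) to its hinges, roughly away from the robot, turned up to 0.3 rad; +y left, z up. A clay cup, 54 mm across, 50 mm high, stands on the lid's corner near x -80, y -105 mm. Bars and guides on the lid are at most 14 mm high.
- keeper_plate (a point): Centre of the keeper's upright steel thumb plate, 36 mm above the tall case's lid; moves with it. The plate is 28 mm along x, 10 mm thick along y, top 48 mm above the lid. It stands on a flat bar (14 mm wide, 12 mm high) lying along y, 107 mm to -y and 35 mm to +y of the plate, whose -y nose lies across the bolt's path. Axes as the case's; it draws out along its +y.
- keeper (a joint): How far the keeper is drawn out along +y, in m: 0 fully in, 0.040 fully out (end stop). It starts between 0 and 0.006 and blocks the bolt until drawn about 0.018. It stays where it is left; about 3 N moves it.
- bolt_knob (a point): Centre of the head of the bolt's round steel knob, 36 mm above the tall case's lid; moves with it. The head is 22 mm in diameter, upright, 24 to 48 mm above the lid, on a 14 mm stem. Both closed, it lies 34 mm to -x and 95 mm to -y of the keeper's plate. The bolt is an 11 mm round rod along x, top 12 mm above the lid. Axes as the case's; it draws back along its +x.
- bolt (a joint): How far the bolt is drawn back along +x, in m: 0 shut, 0.045 fully back (end stop). It starts between 0 and 0.003; with the keeper in it moves only to about 0.005. It stays where it is left; about 3 N moves it.
- low_case: The other case, to be left alone: same make, 220 x 280 mm but only 80 mm high, with a keeper and bolt of the same form and a small clay bowl on its lid. It stands beside the tall one, on either side. Origin at the centre of its underside, axes as for the tall case.

How it is judged (in metres and radians):
On the way, in this order (a step that is already met when the one before it is completed fails the run):
1. the tall case's keeper is drawn out, clear of the bolt (value of joint keeper above 0.025 m), for 0.2 s.
2. the tall case's bolt is drawn back (value of joint bolt above 0.033 m), for 0.2 s.
At the end, for the whole second after the job is handed in: The tall case's keeper is drawn out by at least 25 of its 40 mm and its bolt is drawn back by at least 33 of its 45 mm, both at rest (value of joint keeper above 0.025 m and value of joint bolt above 0.033 m and velocity of joint each of keeper, bolt below 0.01 m/s); the robot touches nothing.
It fails at once if the low case, its keeper or its bolt is touched by the robot (contact force between any of the fingers, the arm and low_case above 2 N).
It also fails if it takes over 40 s, if anything falls off the work surface, if the arm or the gripper's body presses on something with over 40 N, if the wrist force passes 120 N, or if a joint passes its speed limit or range.

### The arm

A 6-joint arm with a two-finger parallel gripper is mounted at the origin on the work surface. World frame = base frame: x ahead of the robot, y to its left, z up, the work surface at z = 0. Lengths are in m, angles in degrees, forces in N, time in s.
With the tool pointing down it reaches from about 0.325 to 0.775 m from the base axis. Payload 9.3 kg.
Tool frame: the origin (TCP) lies between the finger pads; the fingertips stand 14 mm ahead of it and the grasp point (between the pads) lies 5 mm behind it; z points along the fingers, y is the line along which they close (so a half turn about z gives the same grasp; the last joint's range is limited). The gripper opens to 85 mm and grips with 20 to 120 N. Pads are 22 mm wide; open, the fingers measure 114 mm over their backs; the gripper's body (76 mm by 85 mm) begins 54 mm behind the grasp point. The pads swing forward as they close: fully open they stand 13 mm farther back than shut.
Start: joints at [55.313, 14.817, 1.232, 76.415, 0, 81.257], TCP at [0.241, 0.495, 0.245] pointing down, gripper open.
Joint ranges: [-174.27, 174.27], [-52.1, 104.24], [-59.71, 78.15], [-110.17, 111.67], [-87.03, 83.33], [-180, 180]. Speed limits (degrees/s): [127.2, 127.2, 159.86, 180, 180, 180].

### API

Orientations are given as a 3x3 rotation matrix whose columns are the frame's x, y, z axes.
In Python, from cell import * gives the robot as it stands. Calls block until the motion is done:
- reach(position, orientation): joint-space move of the TCP to a pose.
- line_to(position, vel=0.15, frame=None): straight line of the TCP; frame=None keeps the orientation; vel is the mean speed in m/s.
- move_j(angles): joint-space move.
- set_gripper(opening, effort=None): finger opening in m; effort is the grip in N (None keeps the last); returns when the fingers have stopped.
- hold(seconds).
- ik(position, orientation): joint angles nearest the present ones, or None.
- sense(): the state.
- get_image(name): name is "scene" or "top" or "wrist"; returns a dict with "image" (420x560x3 uint8, blue, green, red), "vfov" (degrees; the focal length in pixels is half the picture's height over the tangent of half this angle, whatever the lens; pixels are square), "cx", "cy" (the principal point, pixels), "world_to_cam" (4x4, takes a point from world to camera coordinates); the wrist camera has in their place "tool_from_camera" (4x4, takes a point from camera to tool coordinates, whose origin is the TCP and whose axes are the flange's). Camera axes: x right, y down, z forward; pixel columns grow to the right and rows downward; lengths in m; the calibration is good to about 2 mm. The wrist camera is an equidistant fisheye: a pixel r from the principal point sees the ray r / f radians off the axis. A picture is of the moment at which its call begins: read the wrist's pose just before it. There is no depth.
A pose or a line that the arm cannot do raises PlanningError and nothing moves.
- job_done(): hands the job in; it is judged then, once.
The state is a dict: "time_s": time; "joint_positions": joint angles; "joint_velocities": joint speeds; "effort": joint torques, N m; "tool_pos": TCP position; "orientation": TCP orientation; "ft_force": force on the tool from outside, world axes, zero at the start; "torque": the same for the moment, N m; "gripper_width": finger opening in m; "gripper_force": force on a finger pad.
Only numpy, scipy, OpenCV 4.12 (cv2) and the standard library are available. Lean on these libraries where they do the work, as an engineer would, in place of code of your own. Each camera call takes 0.05 s, during which the arm holds its last target. There are 200 camera calls.

## Working session

There is one attempt and no reset: what is moved stays moved. The work goes in short steps, each a Python script; the robot and the scene stay as the last script left them, time stands still between calls to the robot, and variables do not carry over. Pictures are saved under pics/ and viewed, at most 10 in all, crops included, and the job is handed in when it is done.

```bash
mkdir -p pics; ls; python3 - <<'E'
from cell import *
import cv2,numpy as np
for n in("scene","top"):
    d=get_image(n);cv2.imwrite(f"pics/{n}0.png",cv2.resize(d["image"],(784,588),interpolation=cv2.INTER_CUBIC));np.save(f"{n}.npy",d,allow_pickle=True)
    print(n,d["vfov"],d["cx"],d["cy"],np.round(d["world_to_cam"],3).tolist())
s=sense();print(s["time_s"],s["tool_pos"],s["orientation"])
E
```

```text
pics
scene 51.856696189678715 280.2785003317724 209.08064136329955 [[-0.919, 0.393, -0.019, 0.507], [0.253, 0.553, -0.794, -0.059], [-0.302, -0.734, -0.608, 0.978], [0.0, 0.0, 0.0, 1.0]]
top 42.231369707979326 275.649892455978 207.6092947980736 [[-0.028, -1.0, -0.01, 0.02], [-0.988, 0.029, -0.153, 0.601], [0.153, 0.006, -0.988, 1.22], [0.0, 0.0, 0.0, 1.0]]
0.1 [0.24048766 0.4943702  0.24469359] [[-8.99213862e-01  4.37508737e-01 -7.32169477e-04]
 [ 4.37509303e-01  8.99213281e-01 -1.04164289e-03]
 [ 2.02648653e-04 -1.25699068e-03 -9.99999189e-01]]
```

View pics/scene0.png

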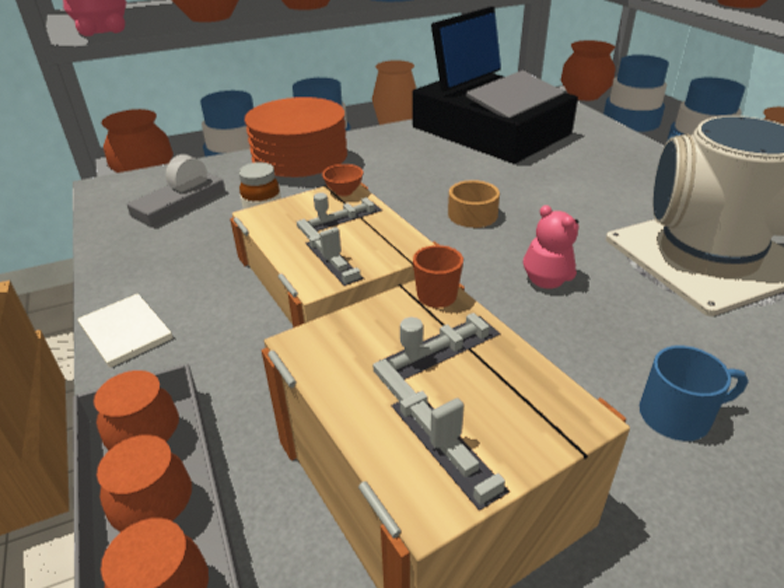

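View pics/top0.png

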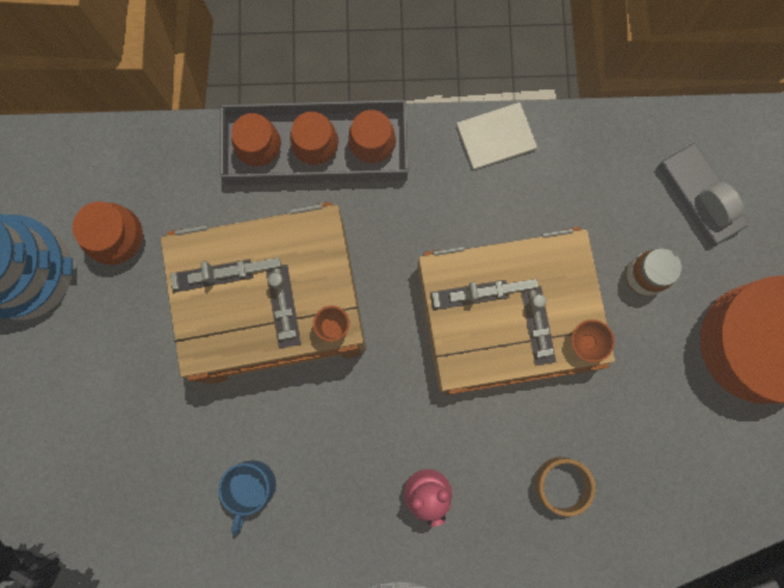

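The tall case is on the left: lid corners in the enlarged top view are about (162,237), (338,206), (363,352) and (184,378), with the plate near (207,271) and the knob near (275,280). I'll take an enlarged crop of both views.

```bash
python3 - <<'E'
import cv2,numpy as np
t=np.load("top.npy",allow_pickle=True).item()["image"];s=np.load("scene.npy",allow_pickle=True).item()["image"]
a=cv2.resize(t[170:270,110:210],(400,400),interpolation=cv2.INTER_CUBIC)   # x4, off (110,170)
b=cv2.resize(s[220:320,260:360],(400,400),interpolation=cv2.INTER_CUBIC)   # x4, off (260,220)
cv2.imwrite("pics/crop.png",np.hstack([a,b]))
E
```

```text
(no output)
```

View pics/crop.png

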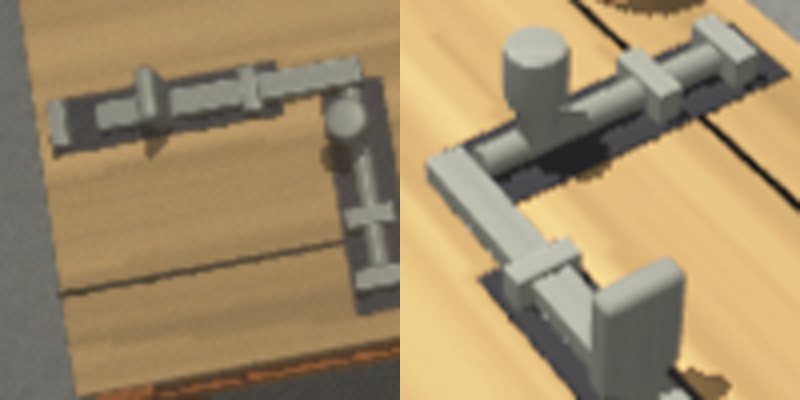

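The crop shows the knob top at (347,117) in the left panel and (538,45) in the right. The plate top is at about (148,93) and (640,279).

```bash
cat > h.py <<'E'
import numpy as np
def pix2w(d,u,v,z):
    f=210/np.tan(np.radians(d["vfov"]/2)); T=np.array(d["world_to_cam"]);R,t=T[:3,:3],T[:3,3]
    C=-R.T@t; r=R.T@np.array([(u-d["cx"])/f,(v-d["cy"])/f,1]); return C+r*(z-C[2])/r[2]
E
python3 - <<'E'
from h import *
t=np.load("top.npy",allow_pickle=True).item();s=np.load("scene.npy",allow_pickle=True).item()
c=np.array([pix2w(t,u/1.4,v/1.4,.15)[:2] for u,v in((162,237),(338,206),(363,352),(184,378))])
print("corners",c.round(4).tolist(),"ctr",c.mean(0))
for e in(c[0]-c[1],c[3]-c[2]):print("yaw y",np.degrees(np.arctan2(-e[0],e[1])),np.linalg.norm(e))
for e in(c[0]-c[3],c[1]-c[2]):print("yaw x",np.degrees(np.arctan2(e[1],e[0])),np.linalg.norm(e))
print("knob",pix2w(t,110+347/4,170+117/4,.198),pix2w(s,260+138/4,220+45/4,.198))
print("plate",pix2w(t,110+148/4,170+93/4,.198),pix2w(s,260+240/4,220+279/4,.198))
a=pix2w(t,110+100/4,170+115/4,.162)-pix2w(t,110+358/4,170+72/4,.162);print("bar yaw",np.degrees(np.arctan2(-a[0],a[1])))
T=np.array(t["world_to_cam"]);print("cam",-T[:3,:3].T@T[:3,3])
E
```

```text
corners [[0.6797, 0.3465], [0.7209, 0.0732], [0.4931, 0.0396], [0.4617, 0.3096]] ctr [0.58883472 0.19222781]
yaw y 8.56055442864355 0.2763737903629367
yaw y 6.642846914828103 0.2717872333730209
yaw x 9.623144043494612 0.22115988544270831
yaw x 8.401907437746626 0.2302178405534376
knob [0.60030055 0.16380198 0.198     ] [0.59928937 0.16744222 0.198     ]
plate [0.61584639 0.26634825 0.198     ] [0.61510737 0.26895593 0.198     ]
bar yaw 7.960354607146846
cam [ 0.40764626 -0.00414243  1.29791731]
```

```bash
cat >> h.py <<'E'
yaw=np.radians(8.3); ex=np.array([np.cos(yaw),np.sin(yaw),0]); ey=np.array([-np.sin(yaw),np.cos(yaw),0])
z=np.array([0,0,-1.]); R=np.column_stack([np.cross(ey,z),ey,z])
E
python3 - <<'E'
from cell import *
from h import *
import cv2
p=np.array([.6155,.2677,.30])
q=sense()["tool_pos"];line_to([q[0],q[1],.30]);reach(p,R);set_gripper(.05,30)
s=sense();d=get_image("wrist");print(s["time_s"],s["tool_pos"],s["ft_force"],d["vfov"],d["cx"],d["cy"],np.round(d["tool_from_camera"],3).tolist())
cv2.imwrite("pics/w1.png",cv2.resize(d["image"],(784,588)))
E
```

```text
2.6667 [0.61535665 0.26795355 0.300102  ] [-0.1743576  -0.32440776 -0.61903069] 65.70646984690485 278.33782303509116 209.26239943255416 [[-0.0, -0.965, -0.262, 0.066], [1.0, -0.0, -0.0, 0.0], [0.0, -0.262, 0.965, -0.127], [0.0, 0.0, 0.0, 1.0]]
```

View pics/w1.png

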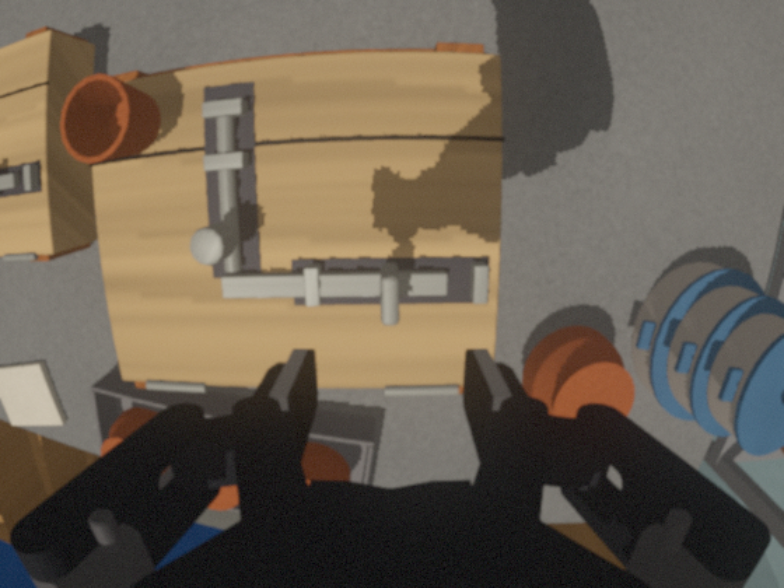

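The wrist view shows the plate at (390,300), midway between the fingers and aligned with them, and the knob top at (207,246). I'll refine both by the fisheye model, then grip and draw the keeper.

```bash
cat >> h.py <<'E'
def wrist2w(d,s,u,v,zw):
    f=210/np.tan(np.radians(d["vfov"]/2)); a=np.array([u-d["cx"],v-d["cy"]]); r=np.hypot(*a); th=r/f
    c=np.r_[np.sin(th)*a/r,np.cos(th)]; T=np.array(d["tool_from_camera"]); W=np.array(s["orientation"])
    o=np.array(s["tool_pos"])+W@T[:3,3]; g=W@T[:3,:3]@c; return o+g*(zw-o[2])/g[2]
E
python3 - <<'E'
from cell import *
from h import *
s=sense();d=get_image("wrist")
# plate top face spans about (390,268..322)
k=wrist2w(d,s,207/1.4,246/1.4,.198);p=wrist2w(d,s,390/1.4,312/1.4,.198);print("knob",k,"plate",p)
p=np.array([.6155,.2677,.0]) if np.linalg.norm(p[:2]-[.6155,.2677])<.008 else p
line_to([p[0],p[1],.183]);s=sense();print("down",s["ft_force"])
set_gripper(0,30);s=sense();print("grip",s["gripper_width"],s["gripper_force"],s["ft_force"])
if s["gripper_width"]>.006:
    q=np.array(s["tool_pos"]);f0=np.array(s["ft_force"])@ey
    for i in range(1,12):
        line_to(q+ey*.004*i,vel=.04);s=sense();f=np.array(s["ft_force"])@ey-f0
        print(i*4,round(f,1),round(s["gripper_width"],4))
        if f<-12:break
    print(s["time_s"])
E
```

```text
knob [0.60005877 0.16668476 0.198     ] plate [0.62207062 0.26944537 0.198     ]
down [ 0.39764558  0.04287209 -0.22611312]
grip 0.009714282675682206 32.00534999370575 [ 0.17215844 -0.10761597  4.09614855]
4 -0.3 0.0098
8 0.0 0.0095
12 1.1 0.0092
16 1.5 0.0092
20 0.8 0.0094
24 0.6 0.0095
28 0.4 0.0097
32 -0.2 0.0094
36 -3.3 0.0096
40 -19.1 0.0095
6.6333
```

The keeper reached its end stop. Next I'll release it and draw the bolt.

```bash
python3 - <<'E'
from cell import *
from h import *
import cv2
set_gripper(.05);q=np.array(sense()["tool_pos"]);line_to([q[0],q[1],.28])
k=np.array([.600,.1662]);line_to([*k,.28]);s=sense();d=get_image("wrist")
cv2.imwrite("pics/w2.png",cv2.resize(d["image"],(784,588)))
line_to([*k,.185]);s=sense();print("down",s["ft_force"])
set_gripper(0,40);s=sense();print("grip",s["gripper_width"],s["gripper_force"],s["ft_force"])
if s["gripper_width"]>.015:
    q=np.array(s["tool_pos"]);f0=np.array(s["ft_force"])@ex
    for i in range(1,13):
        line_to(q+ex*.004*i,vel=.04);s=sense();f=np.array(s["ft_force"])@ex-f0
        print(i*4,round(f,1),round(s["gripper_width"],4))
        if f<-12:break
    print(s["time_s"])
E
```

```text
down [-0.21840275  0.17081365  1.09860222]
grip 0.020844504807942234 39.24985885620117 [-0.09999911 -7.2797871   4.1863889 ]
4 -0.9 0.0209
8 1.1 0.0204
12 0.7 0.0211
16 1.0 0.0207
20 2.1 0.0205
24 1.9 0.0201
28 1.6 0.0205
32 1.4 0.0206
36 1.6 0.0207
40 1.2 0.0208
44 -5.3 0.0204
48 -23.4 0.0205
13.2083
```

View pics/w2.png

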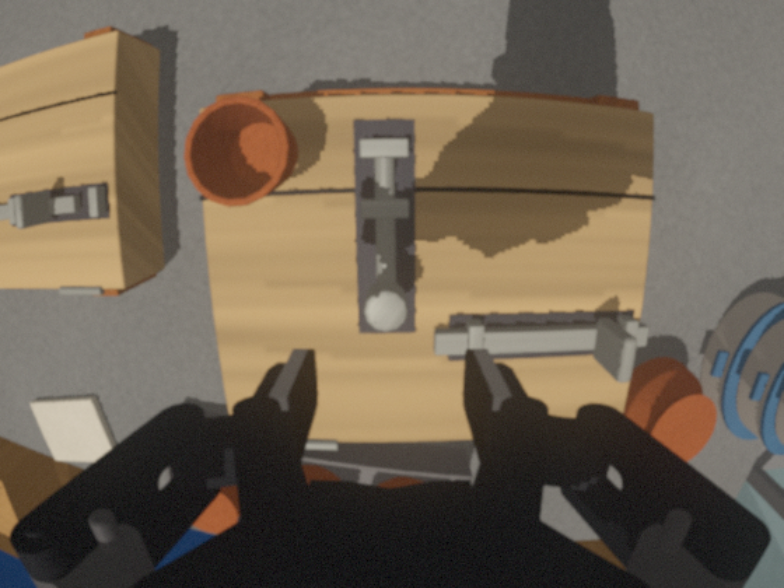

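The picture taken before the draw shows the keeper fully out, with its nose at (436,340), clear of the knob at (385,310). The bolt then went to its end stop. I'll release, retreat and check.

```bash
python3 - <<'E'
from cell import *
from h import *
import cv2
set_gripper(.05);q=np.array(sense()["tool_pos"]);line_to([q[0],q[1],.30]);line_to([.52,.17,.33]);s=sense();print(s["time_s"],s["ft_force"])
cv2.imwrite("pics/w3.png",cv2.resize(get_image("wrist")["image"],(784,588)))
E
```

```text
15.5417 [0.37374845 0.3444416  0.49124827]
```

View pics/w3.png

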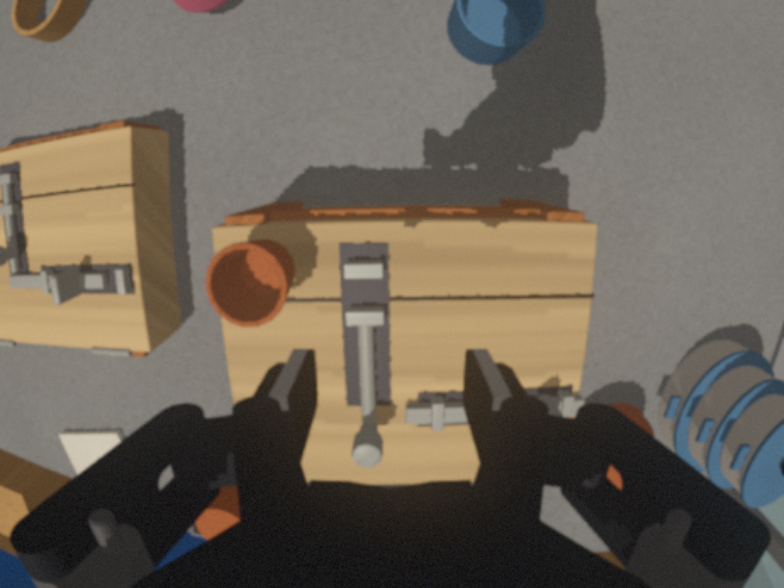

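The bolt is fully back, with its knob at (367,452) and its tip clear of the seam. The keeper is out, its nose at (408,410), and the cup is still standing.

```bash
python3 -c "
from cell import *
print(job_done())"
```

```text
the job is handed in; nothing more can be done
None
```

I drew the tall case's keeper out and then its bolt back, each to its end stop, left the low case alone, and handed the job in at about 15.6 s; no verdict was returned.

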